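# Bring the welding bench to readiness

### The job

Get the welding bench ready with the closed fingertips: first push down the raised, green-striped end of the black rocker on the green extractor console so that it is fully switched over, then push the blue valve button all the way in, and then press the green start button on the orange hand remote all the way down and let it come back up. Keep to this order, leave the yellow, white and red buttons unpressed, and do not pick up or shift the remote or any other loose thing. Finish with the arm clear.

Things in the scene. Friction and masses are not known exactly. Their poses are not given: they have to be found in the camera images.
- rocker_on_end (a point): centre of the green stripe, on top of the raised ON end of the black rocker (a tilting paddle 68 x 34 x 8 mm, fixed to the middle of the green extractor console, 150 x 130 x 55 mm, which is fixed to the table). The point lies 25 mm from the rocker's pivot and about 79 mm above the table when off; it goes down about 10 mm as the rocker is switched over. Its x axis points level from the pivot to the ON end when the rocker is off
- rocker (a joint): tilt of the rocker, rad: 0 off (ON end up, 0.2 rad above level), 0.4 fully on (ON end down); it stays where it is left and yields to about 3 to 6 N on the ON end
- blue_top (a point): centre of the top of the blue push-in valve button of the aluminium valve panel (130 x 205 x 45 mm, fixed to the table; three valve buttons in a row 65 mm apart, in any order, tops 67 mm above the table when out); the cap is 32 mm wide and stands 11 mm proud of its dark 48 mm collar; it travels 8 mm straight down under about 4 N and stays where it is pushed. The point follows the cap
- blue (a joint): how far the blue button is in, m: 0 out, 0.008 fully in
- yellow_top (a point): centre of the top of the yellow push-in valve button of the aluminium valve panel (130 x 205 x 45 mm, fixed to the table; three valve buttons in a row 65 mm apart, in any order, tops 67 mm above the table when out); the cap is 32 mm wide and stands 11 mm proud of its dark 48 mm collar; it travels 8 mm straight down under about 4 N and stays where it is pushed. The point follows the cap. Leave it
- yellow (a joint): how far the yellow button is in, m: 0 out
- white_top (a point): centre of the top of the white push-in valve button of the aluminium valve panel (130 x 205 x 45 mm, fixed to the table; three valve buttons in a row 65 mm apart, in any order, tops 67 mm above the table when out); the cap is 32 mm wide and stands 11 mm proud of its dark 48 mm collar; it travels 8 mm straight down under about 4 N and stays where it is pushed. The point follows the cap. Leave it
- white (a joint): how far the white button is in, m: 0 out
- green_top (a point): centre of the top of the green start button, 45 mm from the middle of the remote towards its near end, about 60 mm above the table; the cap is 32 mm wide and stands 11 mm proud of its dark 48 mm collar; a spring button with 8 mm of travel, fully down at about 5 N. The point follows the cap
- green (a joint): how far the green button is down, m: 0 up, 0.008 fully down
- red_top (a point): centre of the top of the red stop button of the remote, 90 mm beyond the green one, same shape. Leave it
- red (a joint): how far the red button is down, m: 0 up
- remote: the loose orange hand remote lying flat on the table, 170 x 80 x 38 mm, about 0.7 kg; origin under its centre, x along its length from green to red
- nozzle: loose brass gas nozzle, an upright tube 24 mm wide and 32 mm tall, on the rear left corner of the green console; origin at its foot
- tip_pot: loose copper cylinder 24 mm wide and 35 mm tall, standing on the rear edge of the valve panel; origin at its foot
- pipe_stub: loose steel pipe stub standing upright behind the valve panel, 56 mm wide, 60 mm tall; origin at its foot
- saddle: loose half pipe shell (trough, open upward) of dark steel, about 157 mm wide, 80 mm tall, 90 mm long; origin under its centre
- hammer: loose hammer lying flat towards the back; origin underneath
- rod_packet: loose white paper packet of welding rods lying at the left, 320 x 75 x 40 mm; origin under its centre
- angle_iron: loose piece of steel angle lying at the right, 140 x 50 x 50 mm; origin under its centre
- brush: loose brush lying at the right; origin underneath
Things that resemble listed ones, but are neither listed nor needed, are in the scene too. There is more than one size of the remote; the one meant has the size given above.

How it is judged:
By the outcome, as a careful person would: the job done as asked, in the order asked, and still so for the second after the job is handed in, with the robot touching nothing.
It also fails if it takes over 53 s, if anything falls off the work surface, if the arm or the gripper's body presses on something with over 40 N, if the wrist force passes 120 N, or if a joint passes its speed limit or range.

### The arm

A 6-joint arm with a two-finger parallel gripper is mounted at the origin on the work surface. World frame = base frame: x ahead of the robot, y to its left, z up, the work surface at z = 0. Lengths are in mm, angles in rad, forces in N, time in s.
With the tool pointing down it reaches from about 350 to 725 mm from the base axis. Payload 4.3 kg.
Tool frame: the origin (TCP) lies midway between the tips of the shut fingers; the grasp point (between the pads) lies 19 mm behind it; z points along the fingers, y is the line along which they close (so a half turn about z gives the same grasp; the last joint's range is limited). The gripper opens to 85 mm and grips with 20 to 120 N. Pads are 22 mm wide; open, the fingers measure 114 mm over their backs; the gripper's body (76 mm by 85 mm) begins 54 mm behind the grasp point. The pads swing forward as they close: fully open they stand 13 mm farther back than shut.
Start: joints at [-1.331, 0.377, 0.081, 1.274, 0, 1.46], TCP at [197.071, -540.213, 231.329] pointing down, gripper open.
Joint ranges: [-2.72, 2.72], [-0.84, 1.66], [-1.02, 1.22], [-1.77, 2.12], [-1.37, 1.28], [-3.14, 3.14]. Speed limits (rad/s): [2.57, 2.57, 3.14, 3.14, 3.14, 3.14].

### API

Orientations are given as [roll, pitch, yaw] about the fixed x, y, z axes, in that order (R = Rz(yaw) Ry(pitch) Rx(roll)).
In Python, from rig import robot, snapshot, get_calibration gives the robot as it stands.
- The arm moves only by the tool send_rows, never from a script. Its argument "deltas" is text: rows parted by semicolons, each of 5 numbers parted by spaces: the shift along the tool's x, y, z in mm, then the turn about the tool's z in rad, then the opening, from 0 (shut) to 1 (fully open). In form: dx dy dz twist fingers; .... A call has 1 to 10 rows; each row shifts and turns the commanded pose from where the row before left it, along the tool's axes as they then stand; what a row does not reach is not made up. A row lasts 1/10 s, in which the tool goes at most 50 mm and 8.59 degrees, less where a joint would pass 70% of its speed; a pose out of reach is approached as far as the arm can. A call is refused whole if a number of a shift passes 50 or a number of a turn 0.15, either way. A call with a gripper value outside its range is refused whole. The fingers move at their own pace and stop on an object; the grip force is fixed at half the most. Time passes only in rows, so rows that do not move let the fingers close. It gives the time, the measured TCP pose, the force, the opening and the grip force at its end, in the units of the state.
- robot.get_state(): the state, without advancing time (a new reading comes with each control period).
- snapshot(name): name is "side" or "top" or "wrist"; returns the picture (400x640x3 uint8, red, green, blue); there is no depth.
- get_calibration(name): a dict with "fx", "fy", "cx", "cy" (pixels), "origin" and "orientation" of the camera in the world. Camera axes: x right, y down, z forward; pixel columns grow to the right and rows downward; lengths in mm; the calibration is good to about 2 mm. A picture is of the moment at which its call begins: read the wrist's pose just before it. get_calibration takes no time and is no camera call; for the wrist camera it gives the pose at the moment of the call.
- robot.close_job(): hands the job in; it is judged then, once.
The state is a dict: "clock": time; "q": joint angles; "joint_velocities": joint speeds; "joint_torque": joint torques, N m; "ee_pos": TCP position; "orientation": TCP orientation; "force": force on the tool from outside, world axes, zero at the start; "moment": the same for the moment, N m; "grip_width": finger opening in mm; "gripper_force": force on a finger pad.
Only numpy, scipy, OpenCV 4.12 (cv2) and the standard library are available. Lean on these libraries where they do the work, as an engineer would, in place of code of your own. Each camera call takes 0.05 s, during which the arm holds its last target. There are 200 camera calls.

## Working session

There is one attempt and no reset: what is moved stays moved. The work goes in short steps, Python scripts to look and compute and a tool call to move; the robot and the scene stay as the last step left them, time stands still between calls to the robot, and variables do not carry over. Pictures are saved under pics/ and viewed, at most 10 in all, crops included, and the job is handed in when it is done.

Besides the shell and the picture viewer there is one more tool, called after "Request:" as name(argument=value, ...) on one line, values as JSON. send_rows: Moves the arm, as the interface text tells. Its arguments: {"type":"object","properties":{"deltas":{"type":"string"}},"required":["deltas"]}

```bash
mkdir -p pics; ls
python3 - <<'E'
from rig import robot, snapshot, get_calibration
import cv2,numpy as np
for n in ("top","side"):
    im=snapshot(n); cv2.imwrite(f"pics/{n}0.png",im[...,::-1]); c=get_calibration(n); print(n,c)
s=robot.get_state(); print(s)
E
```

```text
pics
top {'fx': 479.67106380007175, 'fy': 479.67106380007175, 'cx': 318.1832128037493, 'cy': 203.52575507035252, 'origin': array([ 369.74624438,   -2.62239987, 1483.89813791]), 'orientation': array([-3.06061861e+00, -2.33758042e-03, -1.58821170e+00])}
side {'fx': 509.6812730570212, 'fy': 509.6812730570212, 'cx': 317.41104829471493, 'cy': 202.27701172313525, 'origin': array([ -65.86667888,  955.16841408, 1127.30531504]), 'orientation': array([-2.32407273, -0.01648444, -2.58469789])}
{'clock': 0.1, 'q': array([-1.33131403e+00,  3.78016326e-01,  7.97868541e-02,  1.27443747e+00,
       -9.00818846e-06,  1.46050792e+00]), 'joint_velocities': array([-0.00149277,  0.00054733,  0.00355895, -0.00034276,  0.00101335,
       -0.00075692]), 'joint_torque': array([ 1.79814841e-03, -4.64692783e+01,  2.70583212e+01,  1.20410789e-02,
       -4.59147600e-05, -1.42718370e-06]), 'ee_pos': array([ 196.91002339, -539.60090853,  230.44990409]), 'orientation': array([-3.13973241e+00, -1.96935335e-04,  3.49770528e-01]), 'force': array([-0.04017925,  0.48654665, -0.03041277]), 'moment': array([0.03875023, 0.05928514, 0.00278748]), 'gripper_force': 0.0, 'grip_width': 85.09047524267828}
```

View pics/top0.png

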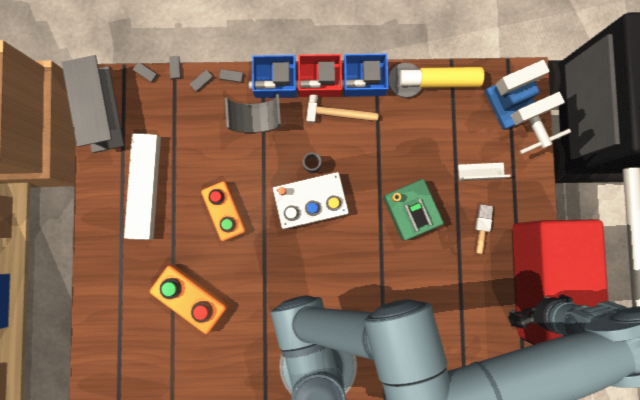

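View pics/side0.png

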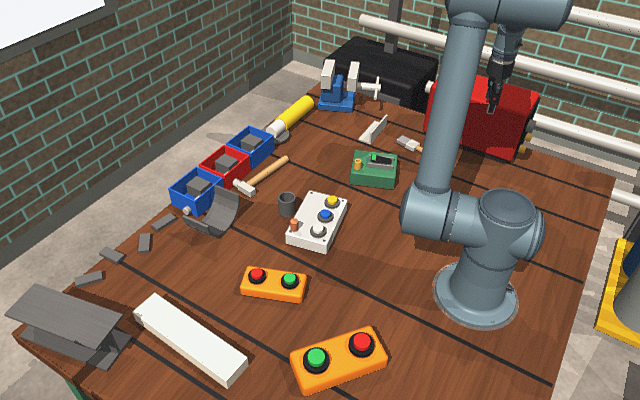

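The top view shows the console at (415,210) with its green stripe near (416,207), and the valve panel with blue at (313,208), white at (291,213) and yellow at (334,203). The small remote is at (222,210), with green at (227,224) and red at (216,197). The larger orange remote at (188,298) is about 230 mm long, so it is a decoy. Next I turn these pixels into positions.

```bash
cat > h.py <<'E'
from rig import robot, snapshot, get_calibration
import cv2,numpy as np
from scipy.spatial.transform import Rotation as Ro
def ray(c,u,v,z):
    d=Ro.from_euler('xyz',c['orientation']).as_matrix()@np.array([(u-c['cx'])/c['fx'],(v-c['cy'])/c['fy'],1])
    o=np.array(c['origin']); return o+d*(z-o[2])/d[2]
H={'green':(40,80),'blue':(100,125),'yellow':(22,34),'red':(0,6)}
def blobs(im,col,amin=15,smin=150,vmin=90):
    h=cv2.cvtColor(im,cv2.COLOR_RGB2HSV); a,b=H[col]
    m=cv2.inRange(h,(a,smin,vmin),(b,255,255))
    n,l,s,c=cv2.connectedComponentsWithStats(m)
    return [(c[i],s[i,4],s[i,2:4]) for i in range(1,n) if s[i,4]>=amin],l
E
python3 - <<'E'
from h import *
for n in ("top","side"):
    im=cv2.imread(f"pics/{n}0.png")[...,::-1].copy(); c=get_calibration(n)
    for col,z in (("green",60),("green",79),("red",60),("blue",67),("yellow",67)):
        for p,a,w in blobs(im,col)[0]:
            if a<700: print(n,col,p.round(1),a,w,'z',z,ray(c,*p,z).round(0))
im=cv2.imread("pics/top0.png")[180:245,380:450]
im2=cv2.imread("pics/side0.png")[140:200,340:410]
cv2.imwrite("pics/crop.png",np.hstack([cv2.resize(im,(400,400),interpolation=2),cv2.resize(im2,(400,400),interpolation=2)]))
E
```

```text
top red [215.4 196.1] 106 [12 11] z 60 [513. 298.  60.]
top red [200.  312.1] 179 [15 15] z 60 [173. 343.  60.]
top red [517.4 308.4] 18 [5 5] z 60 [ 167. -586.   60.]
top red [520.8 332.4] 63 [ 9 11] z 60 [  98. -592.   60.]
top red [552.2 335.1] 87 [15  9] z 60 [  88. -684.   60.]
top blue [509.  101.8] 640 [52 45] z 67 [ 783. -589.   67.]
top blue [312.2 207.4] 80 [10 10] z 67 [473.  10.  67.]
top yellow [452.9  76. ] 553 [64 16] z 67 [ 866. -423.   67.]
top yellow [205.4 193.4] 20 [4 9] z 67 [520. 326.  67.]
top yellow [333.6 202.5] 80 [10 10] z 67 [487. -54.  67.]
top yellow [212.3 209.5] 26 [ 7 11] z 67 [472. 306.  67.]
top yellow [168.5 273.2] 40 [17  9] z 67 [287. 434.  67.]
top yellow [164.3 296.4] 140 [28 28] z 67 [221. 445.  67.]
side green [373.3 156.8] 23 [5 6] z 60 [ 481. -315.   60.]
side green [289.2 278.1] 109 [12 12] z 60 [429. 268.  60.]
side green [315.9 356.9] 263 [17 19] z 60 [247. 425.  60.]
side green [373.3 156.8] 23 [5 6] z 79 [ 471. -293.   79.]
side green [289.2 278.1] 109 [12 12] z 79 [420. 281.  79.]
side green [315.9 356.9] 263 [17 19] z 79 [242. 435.  
[... 736 characters left out ...]
105 [12 12] z 60 [511. 303.  60.]
side red [361.3 341.5] 251 [18 18] z 60 [178. 333.  60.]
side blue [336.7  97.5] 650 [37 38] z 67 [ 769. -562.   67.]
side blue [324.9 213.8] 78 [11  9] z 67 [472.  16.  67.]
side yellow [296.3 110.7] 542 [38 35] z 67 [ 850. -398.   67.]
side yellow [331.6 199.5] 64 [10  9] z 67 [487. -48.  67.]
side yellow [620.8 244.8] 99 [10 15] z 67 [-297. -332.   67.]
side yellow [616.8 261.7] 47 [8 9] z 67 [-298. -258.   67.]
side yellow [613.9 274.4] 76 [10 18] z 67 [-298. -206.   67.]
side yellow [608.5 298.7] 229 [15 30] z 67 [-300. -113.   67.]
side yellow [269.9 290.8] 102 [58 11] z 67 [444. 334.  67.]
side yellow [617.5 330.1] 287 [43 25] z 67 [-334.  -25.   67.]
```

View pics/crop.png

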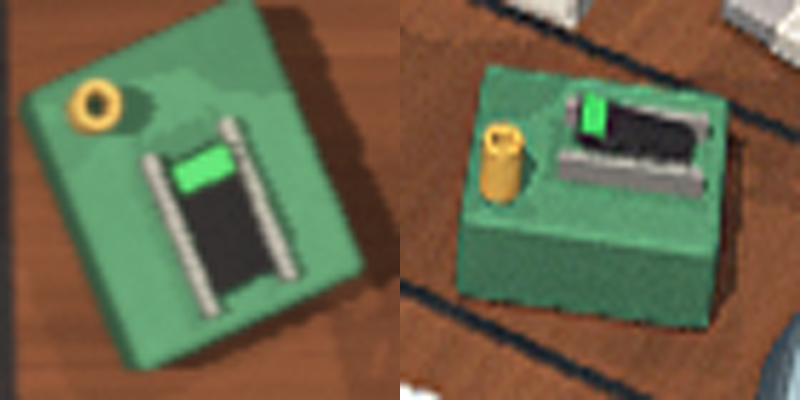

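The crop shows the green stripe at about (415.5,207.3) in the top view. The rocker sits between two metal rails, and the nozzle is at the rear left. Next I work out the first move.

```bash
cat >> h.py <<'E'
def go(t,yaw=None):
    s=robot.get_state(); R=Ro.from_euler('xyz',s['orientation']).as_matrix(); y=s['orientation'][2]
    d=R.T@(np.array(t)-s['ee_pos'])
    print('pos',s['ee_pos'].round(1),'yaw',y.round(3),'t',s['clock'],'F',s['force'].round(1),'q',s['q'].round(2))
    print('to',np.round(t,1),'tool delta',d.round(1),'twist',None if yaw is None else round(-(yaw-y),3))
E
python3 - <<'E'
from h import *
c=get_calibration('top')
s=ray(c,415.5,207.3,79); far=ray(c,415.5,207.3,79); 
# rail ends (left rail) for direction
a=ray(c,380+148*.175,180+155*.1625,68);b=ray(c,380+210*.175,180+312*.1625,68)
a2=ray(c,380+230*.175,180+122*.1625,68);b2=ray(c,380+290*.175,180+277*.1625,68)
d=(a-b)+(a2-b2); y=np.arctan2(d[1],d[0])
print(s,'axis yaw',y,'gap',np.linalg.norm(np.cross((a2-a)[:3],d/np.linalg.norm(d))),'centre',(a+b+a2+b2)/4)
p=cv2.imread("pics/top0.png")[207,215:240:3]; 
for q in [(227,224),(291,213)]: print(ray(c,*q,60 if q[0]==227 else 67))
go([s[0],s[1],150],y+np.pi/2)
E
```

```text
[ 467.63306555 -293.57629487   79.        ] axis yaw 0.3664282819184416 gap 45.66038523966842 centre [ 444.97725883 -303.65934546   68.        ]
[428.95151448 263.56848124  60.        ]
[457.92283516  72.96257028  67.        ]
pos [ 196.9 -539.6  230.4] yaw 0.35 t 0.1 F [-0.   0.5 -0. ] q [-1.33  0.38  0.08  1.27 -0.    1.46]
to [ 467.6 -293.6  150. ] tool delta [ 338.6 -138.2   80.8] twist -1.587
```

Request:
send_rows(deltas="42 -17 0 0 0;42 -17 0 0 0;42 -17 0 0 0;42 -17 0 0 0;42 -17 0 0 0;42 -17 10 0 0;42 -17 15 0 0;42 -17 15 0 0;0 0 10 -0.14 0;0 0 0 -0.14 0")

```text
clock: 1.1
ee_pos: [466.0, -294.8, 178.9]
orientation: [-3.137, 0.001, 0.639]
force: [0.4, -0.2, 0.5]
grip_width: -0.2
gripper_force: 0.0
```

Request:
send_rows(deltas="0 0 0 -0.14 0;0 0 0 -0.14 0;0 0 0 -0.14 0;0 0 0 -0.14 0;0 0 0 -0.14 0;0 0 0 -0.14 0;0 0 0 -0.14 0;0 0 0 -0.14 0;0 0 0 -0.14 0;0 0 0 0 0")

```text
clock: 2.1
ee_pos: [465.8, -297.0, 180.8]
orientation: [-3.141, -0.001, 1.89]
force: [-0.0, -0.1, 0.6]
grip_width: 0.1
gripper_force: 0.0
```

Run:
```python
from h import *
c=get_calibration('wrist'); im=snapshot('wrist'); cv2.imwrite("pics/w1.png",im[...,::-1]); np.save('w1.npy',c,allow_pickle=True)
print(c['origin'],c['orientation'])
go([467.6,-293.6,110],1.937)
for p,a,w in blobs(im,'green',60)[0]: print(p,a,w,ray(c,*p,79).round(1))
```

```text
[ 441.70891976 -224.66991881  323.91030241] [2.83400382e+00 1.34460646e-03 3.18119418e-01]
pos [ 465.8 -297.1  180.9] yaw 1.887 t 2.15 F [ 0.2  0.5 -0.3] q [-0.68  0.35 -0.09  1.13 -0.    0.57]
to [ 467.6 -293.6  110. ] tool delta [ 2.7  2.8 70.9] twist -0.05
```

View pics/w1.png

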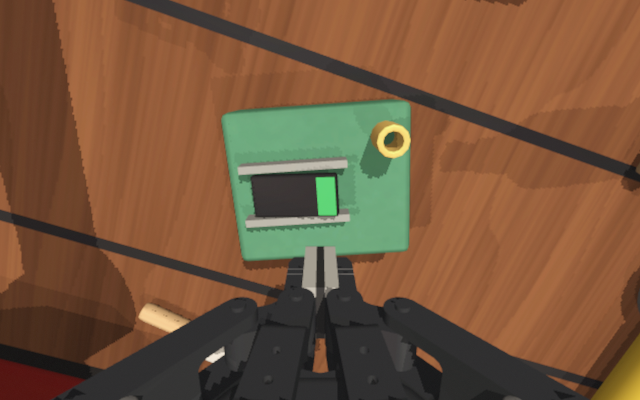

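The wrist view shows the green stripe at about (326,196) between the rails, and the nozzle at (393,140).

```bash
sed -i 's/smin=150/smin=135/' h.py
python3 - <<'E'
from h import *
im=cv2.imread("pics/w1.png")[...,::-1].copy(); c=get_calibration('wrist')
print(cv2.cvtColor(im,cv2.COLOR_RGB2HSV)[196,326])
for p,a,w in blobs(im,'green',60)[0]: print(p,a,w,ray(c,*p,79).round(1))
e=[ray(c,*p,60) for p in((238,170),(348,164),(246,223),(350,218))]
d=e[1]-e[0]+e[3]-e[2]; y=np.arctan2(d[1],d[0]); u=np.array([np.cos(y),np.sin(y),0])
t=ray(c,326.5,196,79)
print(t,y,'c',sum(e)/4)
go(t+3*u+[0,0,90-79],y+np.pi/2)
E
```

```text
[ 66 141 214]
[326.0111576  195.48117155] 717 [21 38] [ 469.5 -295.4   79. ]
[ 470.02426667 -295.65173377   79.        ] 0.3694652698778322 c [ 447.71895393 -307.75294309   60.        ]
pos [ 465.8 -297.1  180.9] yaw 1.887 t 2.15 F [ 0.2  0.5 -0.3] q [-0.68  0.35 -0.09  1.13 -0.    0.57]
to [ 472.8 -294.6   90. ] tool delta [ 0.2  7.5 90.9] twist -0.053
```

Request:
send_rows(deltas="0 7 0 -0.05 0;0 0 30 0 0;0 0 30 0 0;0 0 20 0 0;0 0 8 0 0;0 0 6 0 0;0 0 5 0 0;0 0 4 0 0;0 0 3 0 0;0 0 0 0 0")

```text
clock: 3.15
ee_pos: [473.4, -295.5, 75.8]
orientation: [3.141, 0.001, 1.94]
force: [0.1, -0.1, 0.1]
grip_width: 0.1
gripper_force: 0.1
```

Request:
send_rows(deltas="0 0 2 0 0;0 0 2 0 0;0 0 2 0 0;0 0 1 0 0;0 0 0 0 0")

```text
clock: 3.65
ee_pos: [473.8, -295.4, 69.4]
orientation: [3.14, 0.002, 1.94]
force: [2.3, 2.5, 8.0]
grip_width: 0.5
gripper_force: 4.1
```

Request:
send_rows(deltas="0 0 1 0 0;0 0 1 0 0;0 0 0 0 0")

```text
clock: 3.95
ee_pos: [473.9, -295.5, 69.1]
orientation: [3.139, 0.003, 1.94]
force: [-1.7, 4.2, 19.1]
grip_width: -0.1
gripper_force: 9.5
```

The force rose to 19 N with no further descent, so the rocker is at its stop. I lift clear and check.

Request:
send_rows(deltas="0 0 -10 0 0;0 0 -30 0 0;0 0 -40 0 0;0 0 -35 0 0;0 0 0 0 0")

```text
clock: 4.45
ee_pos: [474.6, -297.3, 186.2]
orientation: [3.139, 0.007, 1.939]
force: [0.7, -0.2, 0.4]
grip_width: -0.3
gripper_force: 0.0
```

Run:
```python
from h import *
w=snapshot('wrist'); c=get_calibration('wrist'); s=snapshot('side')
for p,a,ww in blobs(w,'green',60)[0]: print(p,a,ww,ray(c,*p,69).round(1),ray(c,*p,79).round(1))
cv2.imwrite("pics/chk1.png",np.hstack([w[...,::-1][80:280,200:440],cv2.resize(s[140:200,340:410][...,::-1],(240,200),interpolation=2)]))
go([473,10.5,190])
```

```text
[316.64714946 184.61171032] 649 [18 38] [ 469.1 -292.9   69. ] [ 468.2 -290.3   79. ]
pos [ 472.7 -295.5  181.6] yaw 1.94 t 4.55 F [-0.3 -0.3 -0.3] q [-0.67  0.36 -0.08  1.14 -0.    0.53]
to [473.   10.5 190. ] tool delta [285.4 110.6  -8.8] twist None
```

View pics/chk1.png

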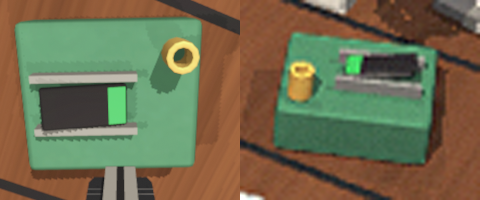

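In both views the rocker's ON end is down, with the stripe at crop (117,105). Now to blue.

Request:
send_rows(deltas="41 16 0 0 0;41 16 0 0 0;41 16 0 0 0;41 16 0 0 0;41 16 0 0 0;41 16 0 0 0;39 14 0 0 0;0 0 0 0 0;0 0 0 0 0")

```text
clock: 5.45
ee_pos: [471.1, 10.9, 179.6]
orientation: [-3.138, -0.001, 1.942]
force: [-0.5, 0.1, -0.2]
grip_width: 0.3
gripper_force: 0.0
```

Run:
```python
from h import *
c=get_calibration('wrist'); w=snapshot('wrist'); cv2.imwrite("pics/w2.png",w[...,::-1])
for col in('blue','yellow'):
  for p,a,ww in blobs(w,col,60)[0]:
    t=ray(c,*p,67); print(col,p,a,ww,t.round(1))
    if col=='blue': go([t[0],t[1],90])
```

```text
blue [323.33905229 195.35539216] 1224 [39 40] [473.6   9.   67. ]
pos [471.5  10.  179.9] yaw 1.94 t 5.5 F [ 0.6  0.9 -1.4] q [-0.11  0.2  -0.3   1.08 -0.    1.09]
to [473.6   9.   90. ] tool delta [-1.8  1.9 89.9] twist None
```

View pics/w2.png

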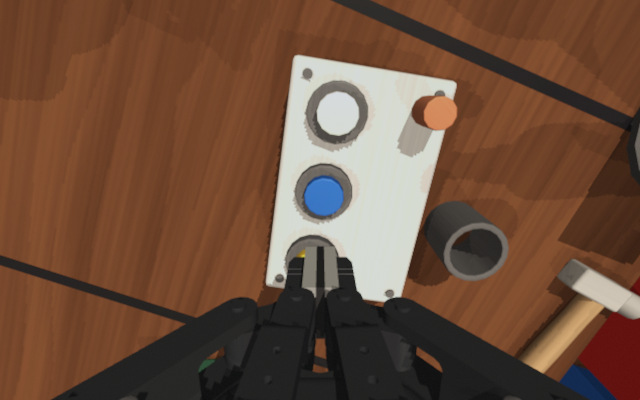

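The wrist view shows the blue cap at (323,195) with white and yellow on either side. The blue position agrees with the top view.

Request:
send_rows(deltas="-2 2 30 0 0;0 0 35 0 0;0 0 25 0 0;0 0 10 0 0;0 0 8 0 0;0 0 5 0 0;0 0 4 0 0;0 0 2 0 0;0 0 1 0 0;0 0 0 0 0")

```text
clock: 6.5
ee_pos: [476.0, 9.0, 61.9]
orientation: [3.14, 0.001, 1.94]
force: [-1.2, -1.9, 2.2]
grip_width: 0.1
gripper_force: 1.3
```

Request:
send_rows(deltas="0 0 1 0 0;0 0 1 0 0;0 0 1 0 0;0 0 1 0 0;0 0 0 0 0")

```text
clock: 7.0
ee_pos: [476.0, 9.0, 58.7]
orientation: [3.14, 0.001, 1.94]
force: [-3.3, -1.3, 14.8]
grip_width: -0.1
gripper_force: 7.3
```

Request:
send_rows(deltas="0 0 1 0 0;0 0 0 0 0")

```text
clock: 7.2
ee_pos: [476.1, 9.0, 58.6]
orientation: [3.14, 0.002, 1.94]
force: [-5.6, -1.8, 22.3]
grip_width: -0.2
gripper_force: 11.2
```

Request:
send_rows(deltas="0 0 -10 0 0;0 0 -40 0 0;0 0 -40 0 0;0 0 -35 0 0;0 0 0 0 0")

```text
clock: 7.7
ee_pos: [478.3, 9.5, 185.9]
orientation: [3.134, 0.003, 1.94]
force: [0.5, -1.0, 0.6]
grip_width: -0.1
gripper_force: 0.0
```

Run:
```python
from h import *
c=get_calibration('wrist'); w=snapshot('wrist'); s=snapshot('side'); cs=get_calibration('side')
cv2.imwrite("pics/chk2.png",np.hstack([w[...,::-1][60:310,240:500],cv2.resize(s[180:260,275:355][...,::-1],(250,250),interpolation=2)]))
for p,a,ww in blobs(s,'green')[0]: print(p,a,ww,ray(cs,*p,60).round(1))
go([429,265,185])
```

```text
[372.72727273 158.86363636] 22 [5 5] [ 477.3 -304.    60. ]
[289.25892857 278.20535714] 112 [12 12] [428.4 268.6  60. ]
[315.78571429 356.96240602] 266 [17 19] [247.6 425.6  60. ]
pos [475.6   9.6 181.6] yaw 1.94 t 7.8 F [ 0.7 -0.3 -0. ] q [-0.11  0.2  -0.29  1.08  0.    1.09]
to [429 265 185] tool delta [255.   48.7  -3.3] twist None
```

View pics/chk2.png

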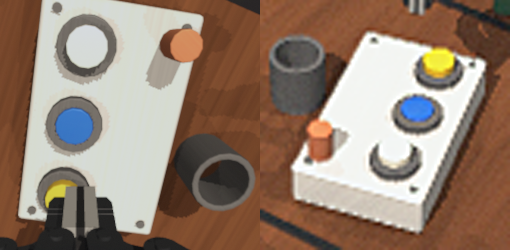

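The blue cap now sits low in its collar, white and yellow are still proud, and the copper pot has not moved. Next is the remote.

Request:
send_rows(deltas="42 8 0 0 0;42 8 0 0 0;42 8 0 0 0;42 8 0 0 0;42 8 0 0 0;43 8 0 0 0;0 0 0 0 0;0 0 0 0 0")

```text
clock: 8.6
ee_pos: [427.0, 262.8, 179.3]
orientation: [-3.138, 0.0, 1.942]
force: [-0.5, -0.9, 0.2]
grip_width: -0.0
gripper_force: 0.0
```

Run:
```python
from h import *
c=get_calibration('wrist'); w=snapshot('wrist'); cv2.imwrite("pics/w3.png",w[...,::-1])
for col in('green','red'):
  for p,a,ww in blobs(w,col,100)[0]:
    t=ray(c,*p,60); print(col,p,a,ww,t.round(1))
    if col=='green': go([t[0],t[1],90])
```

```text
green [324.38474576 190.1440678 ] 1180 [40 40] [429.5 263.3  60. ]
pos [427.4 262.  179.6] yaw 1.941 t 8.65 F [-0.5 -1.  -0.6] q [ 0.42  0.25 -0.23  1.09 -0.    1.62]
to [429.5 263.3  90. ] tool delta [ 0.5  2.7 89.6] twist None
red [435.16143498 188.07025411] 1338 [42 41] [511.8 297.2  60. ]
```

View pics/w3.png

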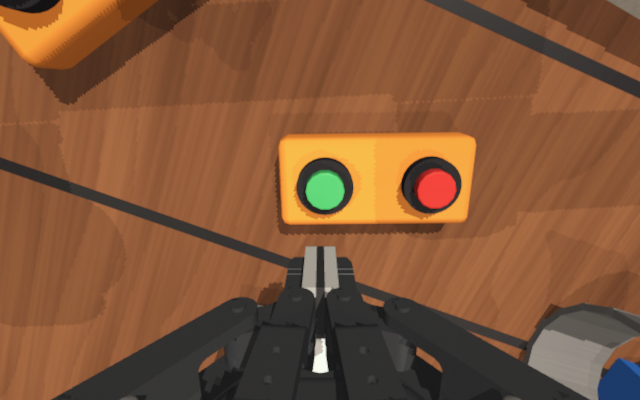

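The wrist view shows green at (324,190) and red at (435,188). They are 89 mm apart, so this is the right remote. I press straight down.

Request:
send_rows(deltas="0 2 30 0 0;0 0 35 0 0;0 0 30 0 0;0 0 10 0 0;0 0 8 0 0;0 0 5 0 0;0 0 4 0 0;0 0 3 0 0;0 0 1 0 0;0 0 0 0 0")

```text
clock: 9.65
ee_pos: [431.6, 263.4, 56.1]
orientation: [3.139, 0.001, 1.94]
force: [0.8, -2.5, 3.0]
grip_width: 0.0
gripper_force: 1.5
```

Request:
send_rows(deltas="0 0 2 0 0;0 0 1 0 0;0 0 1 0 0;0 0 1 0 0;0 0 0 0 0")

```text
clock: 10.15
ee_pos: [431.6, 263.4, 51.9]
orientation: [3.139, 0.001, 1.94]
force: [-1.3, -3.2, 14.5]
grip_width: 0.2
gripper_force: 7.3
```

Request:
send_rows(deltas="0 0 0.5 0 0;0 0 0 0 0;0 0 -5 0 0;0 0 -10 0 0;0 0 -40 0 0;0 0 -45 0 0;0 0 -45 0 0;0 -45 -20 0 0;0 -45 0 0 0;0 0 0 0 0")

```text
clock: 11.15
ee_pos: [339.0, 228.4, 213.5]
orientation: [-3.133, -0.001, 1.941]
force: [0.8, 0.1, -0.7]
grip_width: 0.1
gripper_force: 0.0
```

Run:
```python
from h import *
s=snapshot('side'); w=snapshot('wrist'); c=get_calibration('side')
cv2.imwrite("pics/end.png",s[...,::-1])
for col in('green','red'):
  for p,a,ww in blobs(s,col,90)[0]: print(col,p,a,ray(c,*p,60).round(1))
go([430,263,200])
```

```text
green [289.27927928 278.25225225] 111 [428.3 268.7  60. ]
green [315.79120879 356.9047619 ] 273 [247.6 425.5  60. ]
red [480.45992032 115.55378486] 6275 [ 256.9 -761.5   60. ]
red [228.01337793 164.91304348] 897 [864.5 -13.1  60. ]
red [256.48148148 273.62037037] 108 [510.3 302.8  60. ]
red [361.39922481 341.5       ] 258 [177.7 333.1  60. ]
pos [344.7 230.5 214.4] yaw 1.94 t 11.25 F [-0.4 -0.  -0.2] q [ 0.44  0.06 -0.37  1.14  0.    1.64]
to [430 263 200] tool delta [-0.5 91.3 14.2] twist None
```

View pics/end.png

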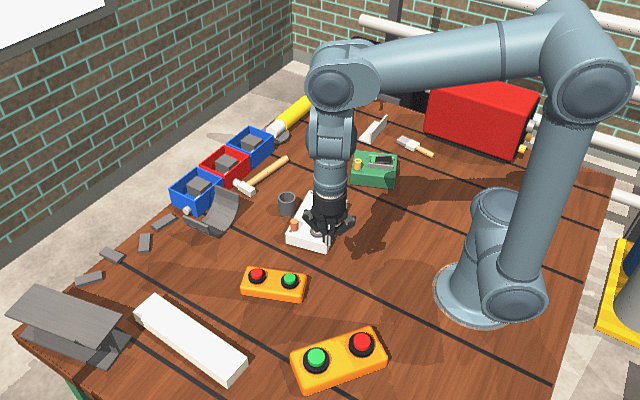

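The remote has not moved: green is still at (289,278) and red at (256,274), and the green button is back up. The arm is clear at z ≈ 214 mm.

```bash
python3 -c "
from rig import robot
print(robot.close_job())"
```

```text
the job is handed in; nothing more can be done
None
```

The job is handed in at about 11 s of the 53 s allowed: rocker switched over, blue valve pushed in, then green start pressed and released, with the yellow, white and red buttons untouched, the remote unmoved and the arm clear.

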